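# Bring the tin out of the sliding-door display case

## Robot

A 7-joint arm with a two-finger parallel gripper is mounted at the origin on the work surface. World frame = base frame: x ahead of the robot, y to its left, z up, the work surface at z = 0. Lengths are in m, angles in rad, forces in N, time in s.
With the tool pointing down it reaches from about 0.4 to 0.85 m from the base axis. Payload 6.9 kg.
Tool frame: the origin (TCP) lies between the finger pads; the fingertips stand 8 mm ahead of it and the grasp point (between the pads) lies 11 mm behind it; z points along the fingers, y is the direction in which the jaws open and shut (so a half turn about z gives the same grasp; the last joint's range is limited). The gripper opens to 85 mm and grips with 20 to 120 N. Pads are 22 mm wide; open, the fingers measure 114 mm over their backs; the gripper's body (76 mm by 85 mm) begins 54 mm behind the grasp point. The pads swing forward as they close: fully open they stand 13 mm farther back than shut.
Start: joints at [1.448, 0.507, -0.238, 1.5, 0.126, 1.149, -0.155], TCP at [0.142, -0.609, 0.239] pointing down, gripper open.
Joint ranges: [-3.08, 3.08], [-0.24, 2.05], [-1.43, 1.35], [0, 2.5], [-1.52, 4.66], [0.17, 1.96], [-2.89, 2.89]. Speed limits (rad/s): [2.39, 2.39, 3.14, 3.14, 3.14, 3.14, 3.14].

## Interface

Orientations are given as [roll, pitch, yaw] about the fixed x, y, z axes, in that order (R = Rz(yaw) Ry(pitch) Rx(roll)).
In Python, from cell import state, get_image, hand_in gives the robot as it stands. The module is installed in compiled form; this text tells all that it offers.
- The arm moves only by the shell command python3 -m handwheel 'ROWS' [OPENING] [FORCE]. ROWS is JSON, a list of rows, each an object with "delta_pos": the shift along the tool's x, y, z in m, a list of three; "turn": the turn about the tool's z in degrees. In form: [{"delta_pos": [x, y, z], "turn": turn}, ...]. A call has 1 to 10 rows; each row is the pose to reach, as a shift and turn from the pose measured when the call began, along the tool's axes at that moment; what a row does not reach only later rows make up. A row lasts 1/10 s, in which the tool goes at most 50 mm and 8.59 degrees, less where a joint would pass 70% of its speed; a pose out of reach is approached as far as the arm can. A call with a gripper value outside its range is refused whole. OPENING is the closure in counts, from 0 (fully open) to 255 (shut), set as the call begins (- or left out, the last holds). The fingers move at their own pace and stop on an object; FORCE is the grip in N (left out, the last holds). Time passes only in rows, so rows that repeat a pose let the fingers close. It gives the time, the measured TCP pose, the force and the opening at its end, in the units of the state.
- state(): the state, without advancing time (a new reading comes with each control period).
- get_image(name): name is "scene" or "side" or "wrist"; returns a dict with "frame" (420x560x3 uint8, red, green, blue), "intrinsics" (3x3 intrinsics, pixels), "dist_coeffs" ([k1, k2, p1, p2, k3] as OpenCV has them; the pictures are not rectified), "R" (3x3) and "t" (3): a world point X has camera coordinates R X + t. Camera axes: x right, y down, z forward; pixel columns grow to the right and rows downward; lengths in m; the calibration is good to about 2 mm. A picture is of the moment at which its call begins. There is no depth.
- hand_in(): hands the job in, once; it reports no verdict.
The state is a dict: "time_s": time; "joint_positions": joint angles; "qd": joint speeds; "joint_efforts": joint torques, N m; "tcp_pos": TCP position; "tool_rot": TCP orientation; "wrist_force": force on the tool from outside, world axes, zero at the start; "torque": the same for the moment, N m; "grip_width": finger opening in m.
Only numpy, scipy, OpenCV 4.12 (cv2) and the standard library are available. Lean on these libraries where they do the work, as an engineer would, in place of code of your own. Each camera call takes 0.05 s, during which the arm holds its last target.

## Task

Slide open the clear door over the round tin-shaped case, leaving the other door alone, and lift the tin out of the display case. Set it down upright, without dropping it, with its whole base on the round top of the aluminium stand. Then slide that same door fully shut again and leave the block-shaped figure and everything else on the desk where they are.

Things in the scene. Friction and masses are not known exactly. Their poses are not given: they have to be found in the camera images.
- case: Low dark-wood display case fixed to the desk, 180 mm deep (x) by 400 mm long (y); origin at the centre of its underside, z up. Walls 10 mm thick, 80 mm high; inner floor at z = 10 mm; a partition at y = 0 parts the left (y > 0) and right compartments, each 160 by 187 mm. On top two clear bypass doors slide along y between aluminium rails on the long sides, 95 mm high; none at the ends.
- left_door (a joint): Travel (m) of the clear door over the left (+y) compartment: 0 = fully shut, 0.14 = fully open (end stops); growing moves it to the case's -y, over the right door. Upper track, pane top 93 mm above the desk; shut it covers y = -5 to 190 mm; open leaves 140 mm clear from the end wall. Stays where left; 2 N slides it slowly. Starts 0 to 15 mm ajar.
- right_door (a joint): The same for the door over the right (-y) compartment: 0 = fully shut, 0.14 = fully open, growing moves it to the case's +y, beneath the left door. Lower track, pane top 86 mm above the desk; shut it covers y = -190 to 5 mm.
- left_handle (a point): Top centre of the left door's handle, 125 mm above the desk, moving with the door: an upright aluminium tab, 10 mm thick along the case's y, 60 mm long along its x, 32 mm tall above the pane. At y = +175 mm of the case when shut, 15 mm from the pane's outer edge.
- right_handle (a point): Top centre of the right door's handle: the same tab, its top also 125 mm above the desk, 39 mm tall above its own pane; at y = -175 mm of the case when shut.
- tin: Round tin-shaped plastic figurine case, grey with dark bands, upright cylinder 46 mm in diameter (47 mm over the bands) and 64 mm high, about 0.1 kg; origin at the centre of its underside, z along its axis. Starts upright on the floor of one of the two compartments, near its middle; which one varies.
- figure: Small blocky robot figure on a 32 by 44 mm base, 56 mm high, origin at the centre of its underside; stands in the compartment that does not hold the tin. Leave it there.
- stand: Silver aluminium stand, fixed to the desk: round foot 90 mm across, a post and a flat round top plate 76 mm in diameter. Origin at the centre of its underside.
- stand_top (a point): Centre of the upper face of the stand's top plate, 70 mm above the desk.
- mouse: Black computer mouse, 100 by 58 mm, 35 mm high, lying on the desk; leave it alone. Origin at the centre of its underside.
- pot: White ceramic pot with a succulent, 86 mm across, 112 mm high; leave it alone. Origin at the centre of its underside.
- mug: Blue mug, 80 mm across, 95 mm high; leave it alone. Origin at the centre of its underside.
- gamepad: White game controller, 150 mm wide, 42 mm high; leave it alone. Origin at its underside.
- deckbox: Cardboard box, 70 by 100 by 80 mm high; leave it alone. Origin at the centre of its underside.
There are look-alikes about, which are no part of the job. Of the things like the stand, leave any that is pink or red; of the rest the larger one is meant.

How it is judged:
By the outcome, as a careful person would: the job done as asked, in the order asked, and still so for the second after the job is handed in, with the robot touching nothing.
It also fails if it takes over 67 s, if anything falls off the work surface, if the arm or the gripper's body presses on something with over 40 N, if the wrist force passes 120 N, or if a joint passes its speed limit or range.

## Working session

There is one attempt and no reset: what is moved stays moved. The work goes in short steps, Python scripts to look and compute and a shell command to move; the robot and the scene stay as the last step left them, time stands still between calls to the robot, and variables do not carry over. Pictures are saved under pics/ and viewed, and the job is handed in when it is done.

```bash
mkdir -p pics; ls; python3 - <<'E'
from cell import state,get_image
import cv2,pickle
s=state()
for k in s: print(k,s[k])
d={}
for n in ["scene","side","wrist"]:
    g=get_image(n); d[n]=g
    cv2.imwrite(f"pics/{n}0.png",g["frame"][:,:,::-1])
    print(n,g["intrinsics"],g["dist_coeffs"],g["R"],g["t"])
pickle.dump(d,open("im0.pkl","wb"))
E
```

```text
pics
time_s 0.0
joint_positions [ 1.44749067  0.50831425 -0.237497    1.50112638  0.12571233  1.14891382
 -0.15479552]
qd [-1.55698476e-03 -1.22618631e-03  2.93970463e-04  1.24684784e-03
  2.45057539e-03  7.38189055e-05  4.54267972e-04]
joint_efforts [-1.59803221e-03 -6.20592356e+01 -2.18696550e+00 -2.49649000e+01
  1.28201951e-02  1.18804310e-02  1.27894316e-05]
tcp_pos [ 0.1415528  -0.60825656  0.23844558]
tool_rot [-3.13982093e+00  6.22085453e-05  2.28807525e-01]
wrist_force [-0.40288111  0.94136795  0.55015912]
torque [-0.03883787  0.02392297 -0.01377648]
grip_width 0.08535586092203949
scene [[382.00830881   0.         276.3025831 ]
 [  0.         382.00830881 207.58570228]
 [  0.           0.           1.        ]] [-0.06980433  0.          0.          0.          0.        ] [[ 0.08296242  0.99646515 -0.0132073 ]
 [ 0.81485527 -0.07545976 -0.57473186]
 [-0.57369689  0.03691911 -0.81823521]] [-0.08267905 -0.42108794  1.41105182]
side [[498.32287957   0.         279.57749255]
 [  0.         498.32287957 211.8667127 ]
 [  0.           0.           1.        ]] [-0.00069725  0.          0.          0.          0.        ] [[-0.82030876 -0.571658   -0.0173401 ]
 [-0.27165473  0.41613702 -0.86777514]
 [ 0.50328645 -0.70713303 -0.49665444]] [0.48125737 0.23175816 1.21379188]
wrist [[333.09875795   0.         279.72545269]
 [  0.         333.09875795 212.60437722]
 [  0.           0.           1.        ]] [-0.06958693  0.          0.          0.          0.        ] [[ 0.22719583 -0.97384798 -0.00147063]
 [-0.9362907  -0.21884868  0.27470889]
 [-0.26784654 -0.06103578 -0.96152632]] [-0.62369782 -0.03521123  0.37844587]
```

View pics/scene0.png

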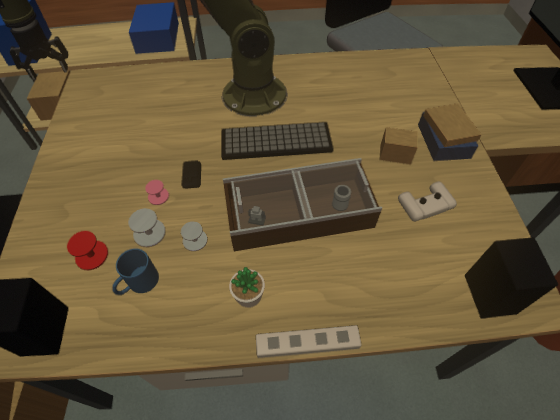

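View pics/side0.png

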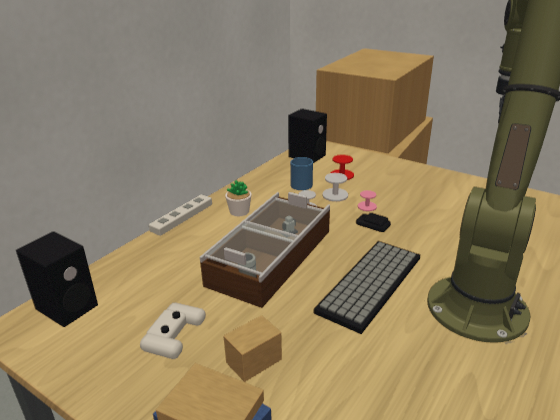

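View pics/wrist0.png

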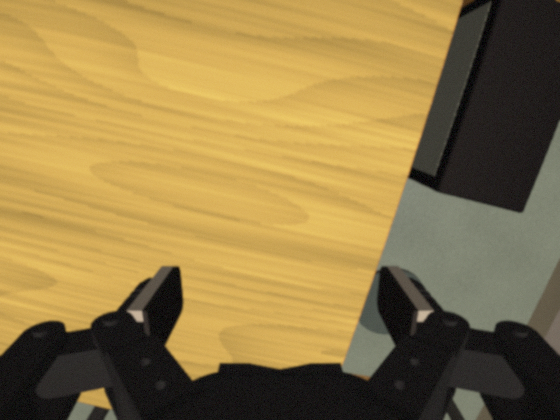

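```bash
python3 - <<'E'
import cv2
a=cv2.imread("pics/scene0.png"); 
cv2.imwrite("pics/c1.png",cv2.resize(a[150:255,215:390],None,fx=4.5,fy=4.5,interpolation=cv2.INTER_CUBIC))
cv2.imwrite("pics/c2.png",cv2.resize(a[170:300,60:220],None,fx=4.5,fy=4.5,interpolation=cv2.INTER_CUBIC))
b=cv2.imread("pics/side0.png"); 
cv2.imwrite("pics/c3.png",cv2.resize(b[160:305,200:380],None,fx=4.1,fy=4.1,interpolation=cv2.INTER_CUBIC))
E
```

```text
(no output)
```

View pics/c1.png

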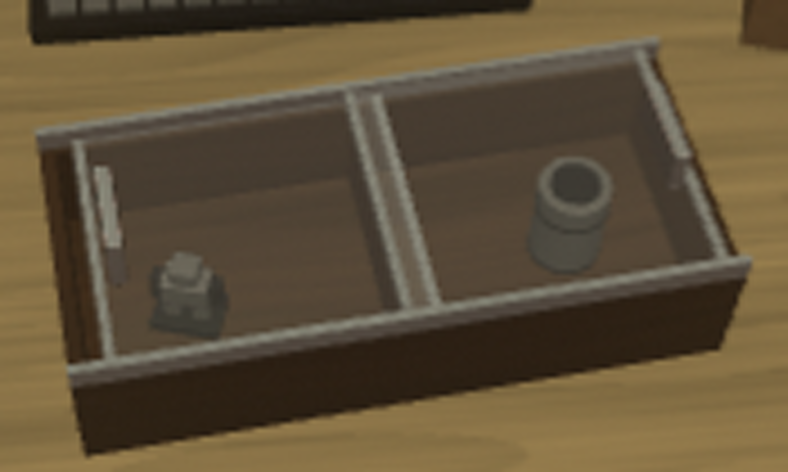

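View pics/c2.png

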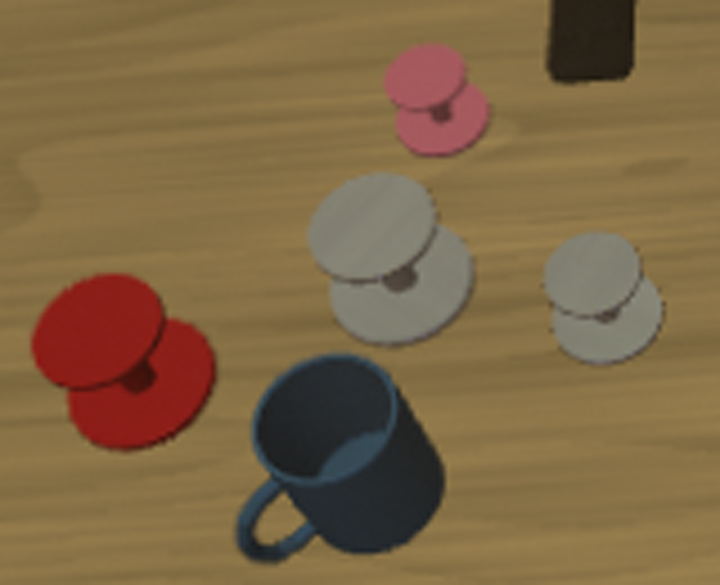

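View pics/c3.png

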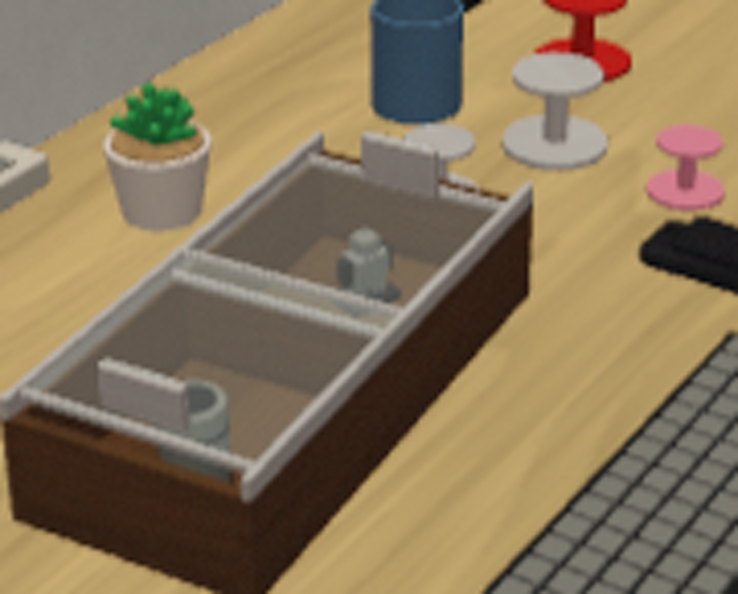

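```bash
cat > h.py <<'E'
import numpy as np,cv2,pickle
def unproj(g,uv,z):
    p=cv2.undistortPoints(np.array([[uv]],float),g["intrinsics"],np.array(g["dist_coeffs"]))[0,0]
    R=np.array(g["R"]);t=np.array(g["t"])
    c=-R.T@t; d=R.T@np.array([p[0],p[1],1.])
    return c+d*(z-c[2])/d[2]
def proj(g,X):
    r,_=cv2.Rodrigues(np.array(g["R"]))
    return cv2.projectPoints(np.array(X,float).reshape(-1,3),r,np.array(g["t"]),g["intrinsics"],np.array(g["dist_coeffs"]))[0][:,0]
E
python3 - <<'E'
from h import *
d=pickle.load(open("im0.pkl","rb")); s=d["scene"]; sd=d["side"]
c1=lambda x,y:(x/4.5+215,y/4.5+150)
c2=lambda x,y:(x/4.5+60,y/4.5+170)
c3=lambda x,y:(x/4.1+200,y/4.1+160)
def P(n,g,uv,z): print(n,unproj(g,uv,z).round(4))
for n,x,y,z in [("lb",37,130,.095),("lf",70,370,.095),("rb",657,42,.095),("rf",750,260,.095),("blf",88,455,0),("brf",720,348,0),
 ("ldoor edge near +y img",712,215,.093),
 ("tin top c",574,182,.074),("tin",574,182,.074),("figure handle top b",100,168,.125),("figure handle top f",114,242,.125),("tinhandle b",686,160,.125),("tinhandle f?",680,188,.125)]: P(n,s,c1(x,y),z)
for n,x,y,z in [("stand top",373,226,.07),("foot",402,284,.0),("small top",593,274,.05),("mug",325,418,.095)]: P(n,s,c2(x,y),z)
print("side")
for n,x,y,z in [("h near L",100,360,.125),("h near R",188,392,.125),("h far L",362,134,.125),("h far R",440,165,.125),
 ("rail end nl",5,408,.095),("rail nr",248,492,.095),("rail fl",320,138,.095),("rail fr",532,188,.095),("bot n",258,592,0),("bot l",15,518,0),("bot fr",530,295,0),
 ("stand top",558,74,.07),("foot",555,141,0.004),("tin top",203,396,.074)]: P(n,sd,c3(x,y),z)
E
```

```text
lb [ 0.4767 -0.103   0.095 ]
lf [ 0.6517 -0.0851  0.095 ]
rb [0.4408 0.2914 0.095 ]
rf [0.6131 0.3095 0.095 ]
blf [ 0.6536 -0.0849  0.    ]
brf [0.6138 0.3108 0.    ]
ldoor edge near +y img [0.5776 0.2956 0.093 ]
tin top c [0.5315 0.2235 0.074 ]
tin [0.5315 0.2235 0.074 ]
figure handle top b [ 0.534  -0.0626  0.125 ]
figure handle top f [ 0.5879 -0.056   0.125 ]
tinhandle b [0.5597 0.278  0.125 ]
tinhandle f? [0.5796 0.27   0.125 ]
stand top [ 0.5777 -0.3215  0.07  ]
foot [ 0.5751 -0.3245 -0.    ]
small top [ 0.6103 -0.1929  0.05  ]
mug [ 0.7173 -0.3239  0.095 ]
side
h near L [0.5554 0.28   0.125 ]
h near R [0.49   0.2772 0.125 ]
h far L [ 0.5873 -0.05    0.125 ]
h far R [ 0.5148 -0.0409  0.125 ]
rail end nl [0.6007 0.319  0.095 ]
rail nr [0.4275 0.3037 0.095 ]
rail fl [ 0.6426 -0.0748  0.095 ]
rail fr [ 0.4701 -0.0946  0.095 ]
bot n [0.4404 0.2821 0.    ]
bot l [0.6122 0.3105 0.    ]
bot fr [ 0.4721 -0.1012  0.    ]
stand top [ 0.5705 -0.3138  0.07  ]
foot [ 0.5737 -0.3196  0.004 ]
tin top [0.5271 0.2191 0.074 ]
```

```bash
python3 - <<'E'
from h import *
d=pickle.load(open("im0.pkl","rb"))
c=np.array([.5456,.1032]);yw=.094
def W(x,y,z):
    return [c[0]+np.cos(yw)*x-np.sin(yw)*y,c[1]+np.sin(yw)*x+np.cos(yw)*y,z]
for n,(r0,r1,c0,c1),f in [("scene",(150,255,215,390),4.5),("side",(160,305,200,380),4.1)]:
    g=d[n]; im=g["frame"][:,:,::-1].copy()
    im=cv2.resize(im[r0:r1,c0:c1],None,fx=f,fy=f,interpolation=cv2.INTER_CUBIC)
    def L(pts,col):
        p=(proj(g,pts)-[c0,r0]+.5)*f
        cv2.polylines(im,[p.round().astype(int)],True,col,1)
    for z in (0,.095): L([W(sx*.09,sy*.2,z) for sx,sy in((1,1),(1,-1),(-1,-1),(-1,1))],(0,255,0))
    th=np.linspace(0,6.28,40)
    for z in (.01,.074): L([[.5315+.023*np.cos(t),.2235+.023*np.sin(t),z] for t in th],(0,0,255))
    L([[.5777+.038*np.cos(t),-.3215+.038*np.sin(t),.07] for t in th],(0,0,255))
    for y0,zp in((.175,.093),(-.163,.086)): 
        L([W(-.03,y0,.125),W(.03,y0,.125),W(.03,y0,zp),W(-.03,y0,zp)],(255,0,0))
    L([W(-.08,-.005,.093),W(.08,-.005,.093)],(255,0,255))
    L([W(-.08,.190,.093),W(.08,.190,.093)],(255,0,255))
    L([W(-.08,.017,.086),W(.08,.017,.086)],(255,255,0))
    L([W(-.08,-.178,.086),W(.08,-.178,.086)],(255,255,0))
    cv2.imwrite(f"pics/ov_{n}.png",im)
E
```

```text
(no output)
```

View pics/ov_scene.png

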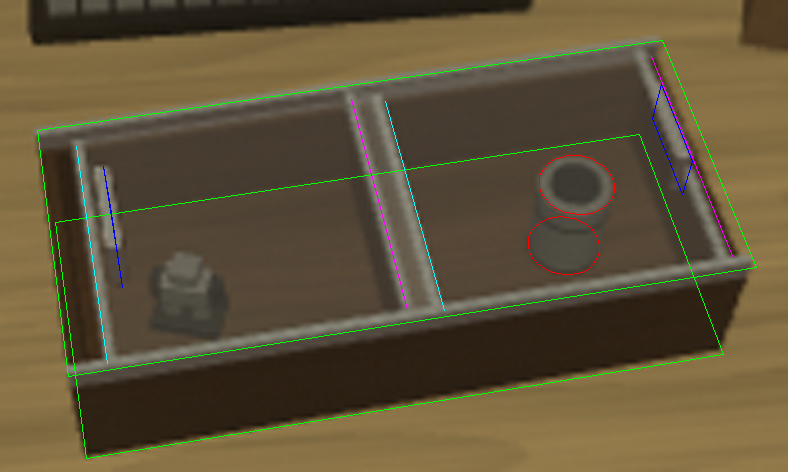

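View pics/ov_side.png

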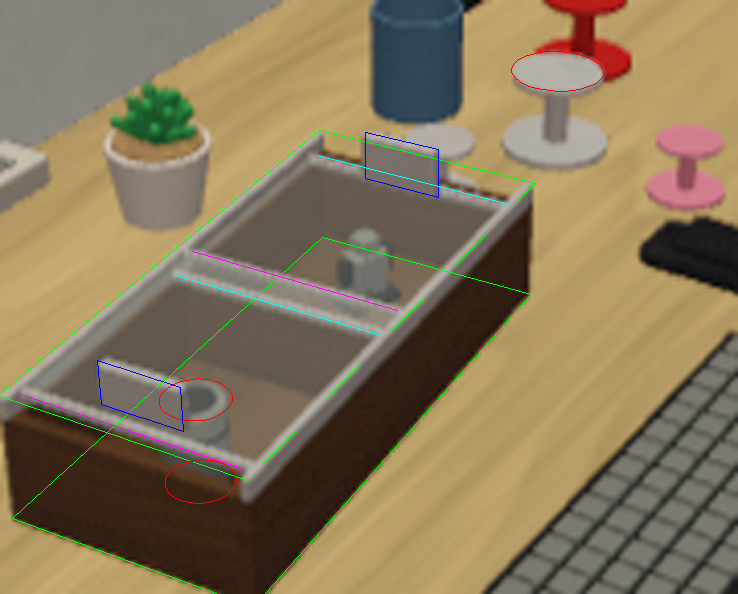

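```bash
python3 -m handwheel '[{"delta_pos":[0.045,-0.02,0],"turn":-8},{"delta_pos":[0.09,-0.04,0],"turn":-16},{"delta_pos":[0.135,-0.06,0],"turn":-24},{"delta_pos":[0.18,-0.08,0],"turn":-32},{"delta_pos":[0.225,-0.1,0],"turn":-40},{"delta_pos":[0.27,-0.12,0],"turn":-48},{"delta_pos":[0.315,-0.14,0],"turn":-56},{"delta_pos":[0.36,-0.16,0],"turn":-64},{"delta_pos":[0.405,-0.18,0],"turn":-72},{"delta_pos":[0.45,-0.2,0],"turn":-80}]' 255 40; python3 -c "
from cell import state
s=state();print(s['joint_positions'],s['tool_rot'])"
```

```text
time_s: 1.15
tcp_pos: [0.5357, -0.3103, 0.2388]
tool_rot: [-3.141, -0.001, 1.63]
wrist_force: [0.0, -1.0, -0.3]
grip_width: -0.0005
[ 0.86971729  0.55069896 -0.64621697  1.51321152  0.34461954  1.1946569
  0.22654304] [-3.14108971e+00 -1.18384093e-03  1.63026719e+00]
```

```bash
python3 -m handwheel '[{"delta_pos":[0.04,0.002,0],"turn":-1},{"delta_pos":[0.085,0.004,0],"turn":-2},{"delta_pos":[0.13,0.006,0],"turn":-2},{"delta_pos":[0.175,0.008,0],"turn":-2},{"delta_pos":[0.22,0.01,0],"turn":-2},{"delta_pos":[0.265,0.011,0],"turn":-2},{"delta_pos":[0.31,0.013,0],"turn":-2},{"delta_pos":[0.355,0.015,0],"turn":-2},{"delta_pos":[0.4,0.017,0],"turn":-2},{"delta_pos":[0.44,0.019,0],"turn":-2}]'; python3 - <<'E'
from cell import state,get_image
import cv2,pickle
s=state();print(s['joint_positions'],s['tool_rot'],s['tcp_pos'])
g=get_image("wrist");pickle.dump(g,open("w1.pkl","wb"));cv2.imwrite("pics/w1.png",g["frame"][:,:,::-1])
E
```

```text
time_s: 2.15
tcp_pos: [0.528, 0.1323, 0.2393]
tool_rot: [-3.141, -0.001, 1.666]
wrist_force: [0.2, -0.1, -0.4]
grip_width: -0.0003
[ 0.19009249  0.44355391 -0.71823349  1.71027104  0.31924339  1.10871697
 -0.52930032] [-3.14106047e+00 -1.43928975e-03  1.66592980e+00] [0.52797298 0.13228661 0.23928628]
```

View pics/w1.png

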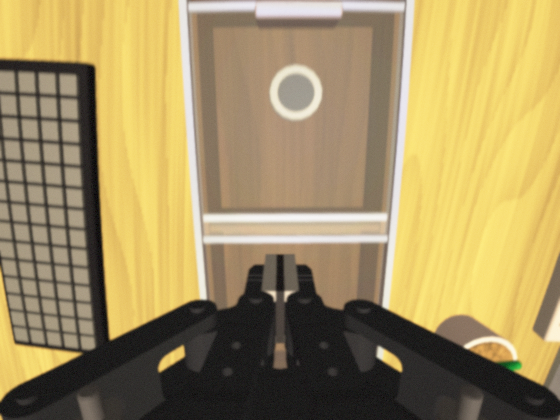

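```bash
python3 - <<'E'
from h import *
g=pickle.load(open("w1.pkl","rb"))
a=g["frame"][:,:,::-1]
cv2.imwrite("pics/w1c.png",cv2.resize(a[0:130,180:420],None,fx=3.3,fy=3.3,interpolation=cv2.INTER_CUBIC))
c=np.array([.5456,.1032]);yw=.094
def C(p): 
    d=p[:2]-c; return (d@[np.cos(yw),np.sin(yw)]).round(4),(d@[-np.sin(yw),np.cos(yw)]).round(4)
for n,uv,z in [("tin",(296,92),.074),("hL",(256,6),.125),("hR",(342,6),.125),("inner1",(204,217),.086),("inner1r",(386,217),.086),("inner2",(204,239),.093),("inner2r",(386,239),.093),("railL",(181,2),.095),("railR",(412,2),.095)]:
    p=unproj(g,uv,z);print(n,p.round(4),C(p))
E
```

```text
tin [0.5337 0.2254 0.074 ] (np.float64(-0.0004), np.float64(0.1228))
hL [0.4988 0.2748 0.125 ] (np.float64(-0.0305), np.float64(0.1753))
hR [0.5567 0.2807 0.125 ] (np.float64(0.0277), np.float64(0.1756))
inner1 [0.4619 0.1101 0.086 ] (np.float64(-0.0826), np.float64(0.0148))
inner1r [0.6261 0.1258 0.086 ] (np.float64(0.0823), np.float64(0.015))
inner2 [0.464  0.0917 0.093 ] (np.float64(-0.0823), np.float64(-0.0038))
inner2r [0.6274 0.1072 0.093 ] (np.float64(0.0818), np.float64(-0.0037))
railL [0.4389 0.2819 0.095 ] (np.float64(-0.0895), np.float64(0.1879))
railR [0.6141 0.2995 0.095 ] (np.float64(0.0866), np.float64(0.189))
```

View pics/w1c.png

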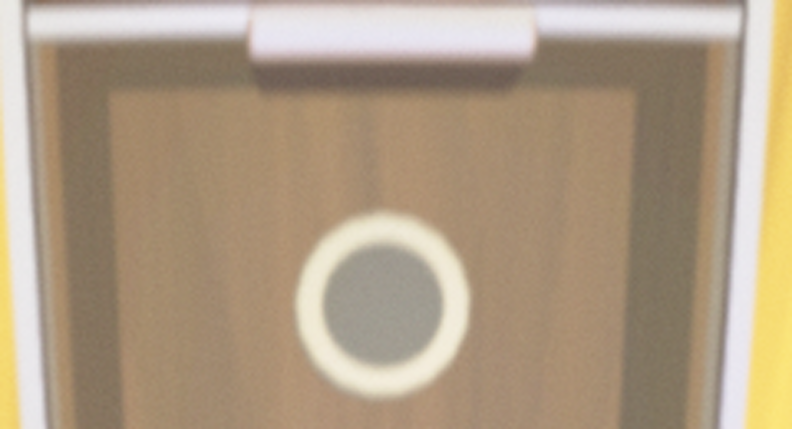

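```bash
python3 -m handwheel '[{"delta_pos":[0.04,0.004,0],"turn":0},{"delta_pos":[0.085,0.008,0],"turn":0},{"delta_pos":[0.13,0.012,0],"turn":0},{"delta_pos":[0.165,0.013,0],"turn":0},{"delta_pos":[0.188,0.0135,0],"turn":0},{"delta_pos":[0.188,0.0135,0.03],"turn":0},{"delta_pos":[0.188,0.0135,0.065],"turn":0},{"delta_pos":[0.188,0.0135,0.1],"turn":0},{"delta_pos":[0.188,0.0135,0.12],"turn":0},{"delta_pos":[0.188,0.0135,0.128],"turn":0}]'; python3 - <<'E'
from cell import state,get_image
import cv2,pickle
s=state();print(s['joint_positions'],s['tool_rot'],s['tcp_pos'],s['wrist_force'])
g=get_image("wrist");pickle.dump(g,open("w2.pkl","wb"));cv2.imwrite("pics/w2.png",g["frame"][:,:,::-1])
g=get_image("side");pickle.dump(g,open("s2.pkl","wb"));cv2.imwrite("pics/s2.png",cv2.resize(g["frame"][130:330,180:400,::-1],None,fx=3,fy=3,interpolation=cv2.INTER_CUBIC))
E
```

```text
time_s: 3.2
tcp_pos: [0.52, 0.3285, 0.1108]
tool_rot: [-3.139, -0.005, 1.674]
wrist_force: [0.7, -0.0, 0.4]
grip_width: -0.0003
[-0.22041394  0.67586781 -0.63706824  1.68914277  0.47311737  0.93547368
 -0.93529912] [-3.13878572 -0.00510609  1.67407913] [0.52002011 0.32852508 0.11077714] [ 0.67924178 -0.03216232  0.37396618]
```

View pics/w2.png

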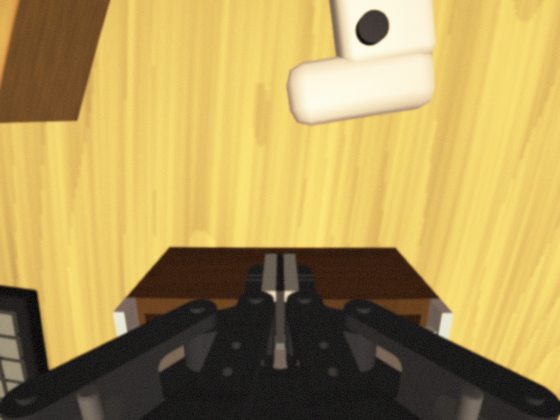

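View pics/s2.png

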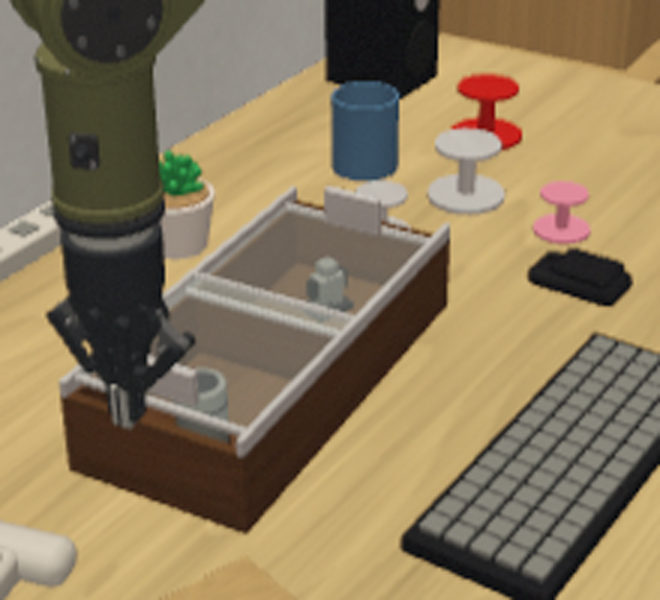

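```bash
python3 -m handwheel '[{"delta_pos":[-0.015,0.003,0],"turn":0},{"delta_pos":[-0.03,0.004,0],"turn":0},{"delta_pos":[-0.045,0.004,0],"turn":0},{"delta_pos":[-0.06,0.004,0],"turn":0},{"delta_pos":[-0.075,0.004,0],"turn":0},{"delta_pos":[-0.09,0.004,0],"turn":0},{"delta_pos":[-0.105,0.004,0],"turn":0},{"delta_pos":[-0.12,0.004,0],"turn":0},{"delta_pos":[-0.13,0.004,0],"turn":0},{"delta_pos":[-0.135,0.004,0],"turn":0}]'; python3 - <<'E'
from cell import state,get_image
import cv2,pickle
s=state();print(s['tool_rot'],s['tcp_pos'],s['wrist_force'])
g=get_image("side");pickle.dump(g,open("s3.pkl","wb"));cv2.imwrite("pics/s3.png",cv2.resize(g["frame"][130:330,180:400,::-1],None,fx=3,fy=3,interpolation=cv2.INTER_CUBIC))
E
```

```text
time_s: 4.3
tcp_pos: [0.5385, 0.1937, 0.1113]
tool_rot: [-3.14, -0.005, 1.673]
wrist_force: [1.1, 2.2, -1.1]
grip_width: -0.0003
[-3.13988096 -0.00547293  1.67265179] [0.53850768 0.19367959 0.1113404 ] [ 1.13361222  2.24478308 -1.12816531]
```

View pics/s3.png

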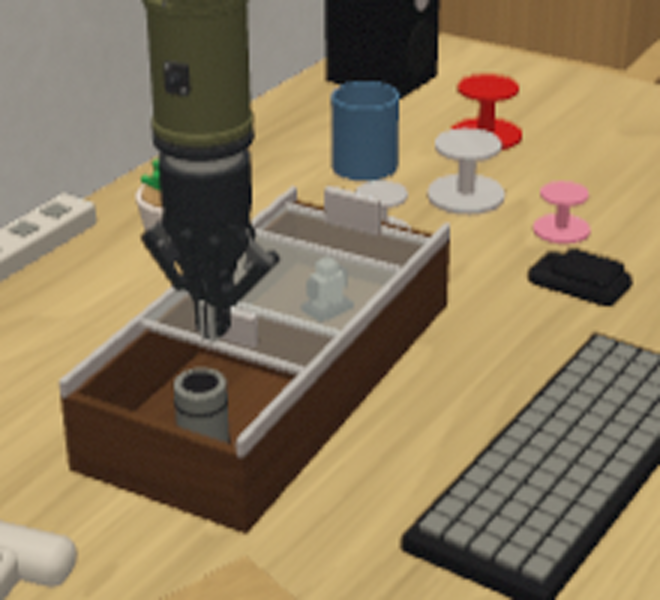

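```bash
python3 -m handwheel '[{"delta_pos":[-0.01,0,0],"turn":0},{"delta_pos":[-0.02,0,0],"turn":0},{"delta_pos":[-0.028,0,0],"turn":0},{"delta_pos":[-0.034,0,0],"turn":0},{"delta_pos":[-0.038,0,0],"turn":0},{"delta_pos":[-0.04,0,0],"turn":0},{"delta_pos":[-0.041,0,0],"turn":0},{"delta_pos":[-0.041,0,0],"turn":0}]'
```

```text
time_s: 5.15
tcp_pos: [0.5425, 0.153, 0.1109]
tool_rot: [-3.139, -0.006, 1.673]
wrist_force: [-0.5, 3.2, -0.2]
grip_width: -0.0
```

```bash
python3 -m handwheel '[{"delta_pos":[-0.001,0,0],"turn":0},{"delta_pos":[-0.002,0,0],"turn":0},{"delta_pos":[-0.003,0,0],"turn":0},{"delta_pos":[-0.003,0,0],"turn":0}]'; python3 - <<'E'
from cell import get_image
import cv2,pickle
for n in ("wrist","scene"):
    g=get_image(n);pickle.dump(g,open(n+"4.pkl","wb"));cv2.imwrite(f"pics/{n}4.png",g["frame"][:,:,::-1])
E
```

```text
time_s: 5.55
tcp_pos: [0.5425, 0.153, 0.111]
tool_rot: [-3.14, -0.009, 1.675]
wrist_force: [-2.3, 9.2, -2.9]
grip_width: 0.0001
```

View pics/wrist4.png

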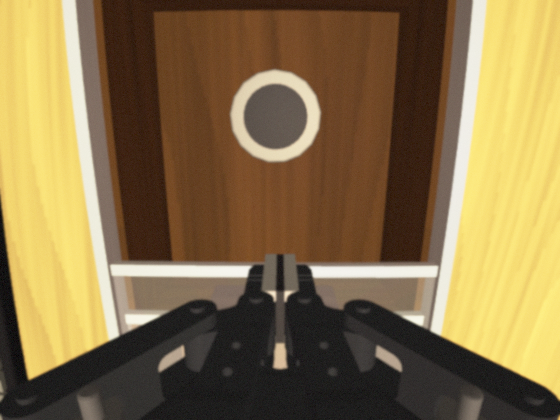

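```bash
python3 - <<'E'
from h import *
from cell import state
g=pickle.load(open("wrist4.pkl","rb"))
p=unproj(g,(275.5,116),.074)
s=state();y=s["tool_rot"][2];d=p[:2]-s["tcp_pos"][:2]
print(p,(unproj(g,(321,116),.074)-unproj(g,(230,116),.074))[:2],"tool dx,dy",d@[np.cos(y),np.sin(y)],d@[np.sin(y),-np.cos(y)])
E
```

```text
[0.53345508 0.2240957  0.074     ] [0.04514385 0.00473188] tool dx,dy 0.07165837098952188 -0.0015521189929325516
```

```bash
python3 -m handwheel '[{"delta_pos":[0.008,0,0],"turn":0},{"delta_pos":[0.03,0,-0.02],"turn":0},{"delta_pos":[0.06,0,-0.03],"turn":0},{"delta_pos":[0.072,-0.0015,-0.03],"turn":0},{"delta_pos":[0.072,-0.0015,-0.03],"turn":0},{"delta_pos":[0.072,-0.0015,-0.03],"turn":0},{"delta_pos":[0.072,-0.0015,-0.03],"turn":0},{"delta_pos":[0.072,-0.0015,-0.03],"turn":0}]' 0 40; python3 - <<'E'
from h import *
from cell import get_image,state
g=get_image("wrist");cv2.imwrite("pics/w5.png",g["frame"][:,:,::-1])
s=state();y=s["tool_rot"][2];d=np.array([.5334,.2241])-s["tcp_pos"][:2]
print(s["tcp_pos"],"tool dx,dy",d@[np.cos(y),np.sin(y)],d@[np.sin(y),-np.cos(y)],s["grip_width"])
E
```

```text
time_s: 6.45
tcp_pos: [0.5338, 0.2224, 0.1411]
tool_rot: [-3.139, -0.008, 1.673]
wrist_force: [-0.7, 0.4, 0.6]
grip_width: 0.0852
[0.53376291 0.22271974 0.14123509] tool dx,dy 0.001410242173780118 -0.00021916270319413033 0.08562124446339757
```

View pics/w5.png

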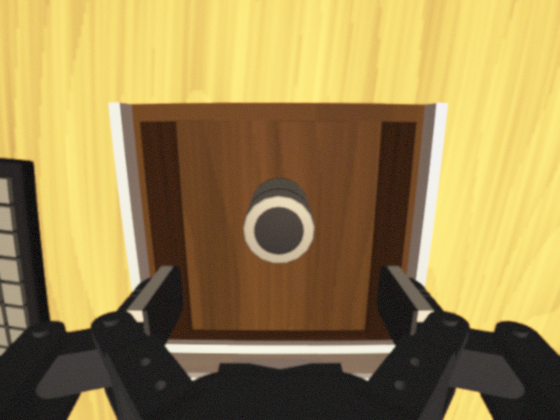

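```bash
python3 -m handwheel '[{"delta_pos":[0.0015,0,0.03],"turn":0},{"delta_pos":[0.0015,0,0.06],"turn":0},{"delta_pos":[0.0015,0,0.085],"turn":0},{"delta_pos":[0.0015,0,0.097],"turn":0},{"delta_pos":[0.0015,0,0.101],"turn":0},{"delta_pos":[0.0015,0,0.101],"turn":0}]'; python3 - <<'E'
from cell import get_image
import cv2
g=get_image("wrist");cv2.imwrite("pics/w6.png",g["frame"][:,:,::-1])
E
```

```text
time_s: 7.1
tcp_pos: [0.5335, 0.2251, 0.0404]
tool_rot: [-3.139, -0.009, 1.674]
wrist_force: [1.1, 0.4, 0.4]
grip_width: 0.0854
```

View pics/w6.png

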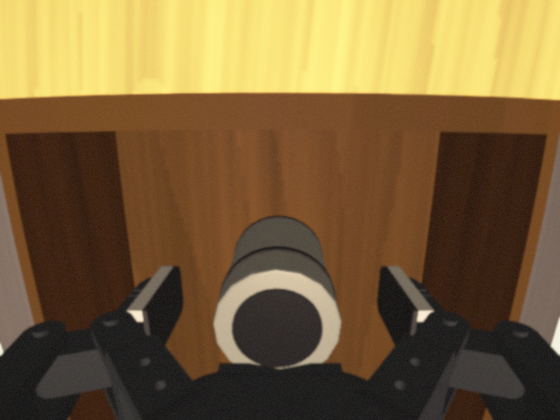

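Tin centred between the open fingers (tin top at ~(277,315), pads symmetric about 280). Closing.

```bash
python3 -m handwheel '[{"delta_pos":[0,0,0],"turn":0},{"delta_pos":[0,0,0],"turn":0},{"delta_pos":[0,0,0],"turn":0},{"delta_pos":[0,0,0],"turn":0},{"delta_pos":[0,0,0],"turn":0},{"delta_pos":[0,0,0],"turn":0},{"delta_pos":[0,0,0],"turn":0},{"delta_pos":[0,0,0],"turn":0}]' 255 35; python3 -m handwheel '[{"delta_pos":[0,0,-0.005],"turn":0},{"delta_pos":[0,0,-0.015],"turn":0},{"delta_pos":[0,0,-0.025],"turn":0},{"delta_pos":[0,0,-0.03],"turn":0},{"delta_pos":[0,0,-0.03],"turn":0},{"delta_pos":[0,0,-0.03],"turn":0}]'; python3 - <<'E'
from cell import get_image
import cv2
g=get_image("wrist");cv2.imwrite("pics/w7.png",g["frame"][:,:,::-1])
g=get_image("side");cv2.imwrite("pics/s7.png",cv2.resize(g["frame"][130:330,180:400,::-1],None,fx=3,fy=3,interpolation=cv2.INTER_CUBIC))
E
```

```text
time_s: 7.95
tcp_pos: [0.5341, 0.2254, 0.042]
tool_rot: [3.142, -0.009, 1.673]
wrist_force: [-1.2, -0.9, 6.4]
grip_width: 0.0455
time_s: 8.55
tcp_pos: [0.5342, 0.225, 0.0721]
tool_rot: [3.141, -0.009, 1.673]
wrist_force: [0.1, 0.2, -2.7]
grip_width: 0.0454
```

View pics/w7.png

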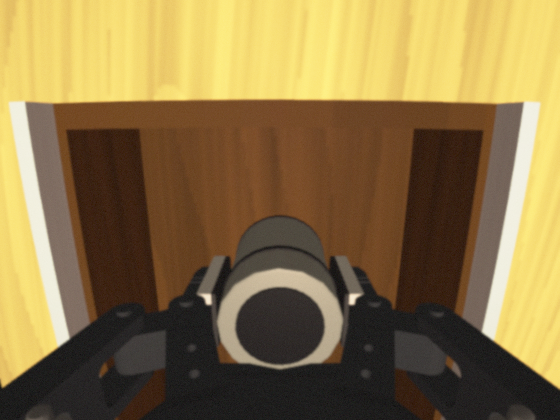

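View pics/s7.png

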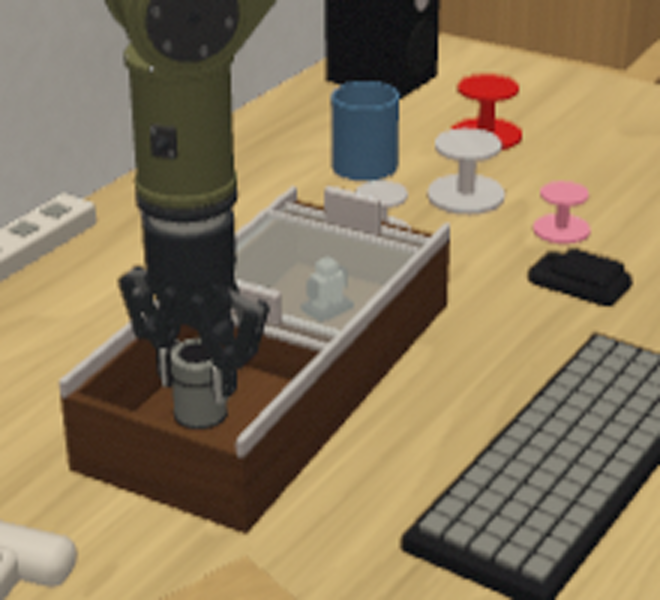

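```bash
python3 -m handwheel '[{"delta_pos":[0,0,-0.02],"turn":0},{"delta_pos":[0,0,-0.05],"turn":0},{"delta_pos":[0,0,-0.09],"turn":0},{"delta_pos":[0,0,-0.12],"turn":0},{"delta_pos":[-0.02,0,-0.14],"turn":0},{"delta_pos":[-0.05,0,-0.15],"turn":0},{"delta_pos":[-0.09,-0.001,-0.15],"turn":0},{"delta_pos":[-0.13,-0.002,-0.15],"turn":0},{"delta_pos":[-0.17,-0.003,-0.15],"turn":0},{"delta_pos":[-0.21,-0.004,-0.15],"turn":0}]'
python3 -m handwheel '[{"delta_pos":[-0.04,-0.001,0],"turn":0},{"delta_pos":[-0.08,-0.002,0],"turn":0},{"delta_pos":[-0.12,-0.003,0],"turn":0},{"delta_pos":[-0.16,-0.004,0],"turn":0},{"delta_pos":[-0.2,-0.005,0],"turn":0},{"delta_pos":[-0.23,-0.006,0],"turn":0},{"delta_pos":[-0.26,-0.007,0],"turn":0},{"delta_pos":[-0.28,-0.008,0],"turn":0},{"delta_pos":[-0.29,-0.008,0],"turn":0},{"delta_pos":[-0.29,-0.008,0],"turn":0}]'
python3 - <<'E'
from h import *
from cell import state
s=state();y=s["tool_rot"][2];d=np.array([.5777,-.3215])-s["tcp_pos"][:2]
print(s["tcp_pos"],s["tool_rot"],"tool dx,dy",d@[np.cos(y),np.sin(y)],d@[np.sin(y),-np.cos(y)],s["grip_width"],s["joint_positions"])
E
```

```text
time_s: 9.65
tcp_pos: [0.5514, 0.0127, 0.2194]
tool_rot: [-3.14, -0.009, 1.674]
wrist_force: [1.0, 0.4, -0.3]
grip_width: 0.0453
time_s: 10.65
tcp_pos: [0.5728, -0.2778, 0.2161]
tool_rot: [-3.139, -0.009, 1.672]
wrist_force: [0.6, -1.3, -2.0]
grip_width: 0.0448
[ 0.57281907 -0.27778552  0.21614387] [-3.13948803 -0.00900619  1.67151262] tool dx,dy -0.04398371276914886 0.000460869692793846 0.04475607112441605 [ 0.81269079  0.61094552 -0.69416378  1.49174824  0.39775177  1.19005847
  0.15827237]
```

```bash
python3 -m handwheel '[{"delta_pos":[-0.02,0.0005,0],"turn":0},{"delta_pos":[-0.035,0.0005,0],"turn":0},{"delta_pos":[-0.043,0.0005,0],"turn":0},{"delta_pos":[-0.043,0.0005,0.03],"turn":0},{"delta_pos":[-0.043,0.0005,0.06],"turn":0},{"delta_pos":[-0.043,0.0005,0.08],"turn":0},{"delta_pos":[-0.043,0.0005,0.08],"turn":0},{"delta_pos":[-0.043,0.0005,0.08],"turn":0}]'
python3 - <<'E'
from h import *
from cell import get_image,state
print(state()["tcp_pos"])
for n,(r0,r1,c0,c1) in [("scene",(160,290,60,230)),("side",(120,240,270,420))]:
    g=get_image(n);pickle.dump(g,open(n+"8.pkl","wb"))
    cv2.imwrite(f"pics/{n}8.png",cv2.resize(g["frame"][r0:r1,c0:c1,::-1],None,fx=4.5,fy=4.5,interpolation=cv2.INTER_CUBIC))
E
```

```text
time_s: 11.45
tcp_pos: [0.5778, -0.3192, 0.1363]
tool_rot: [-3.14, -0.01, 1.672]
wrist_force: [0.3, -0.5, -0.4]
grip_width: 0.0454
[ 0.57777209 -0.31920645  0.13626011]
```

View pics/scene8.png

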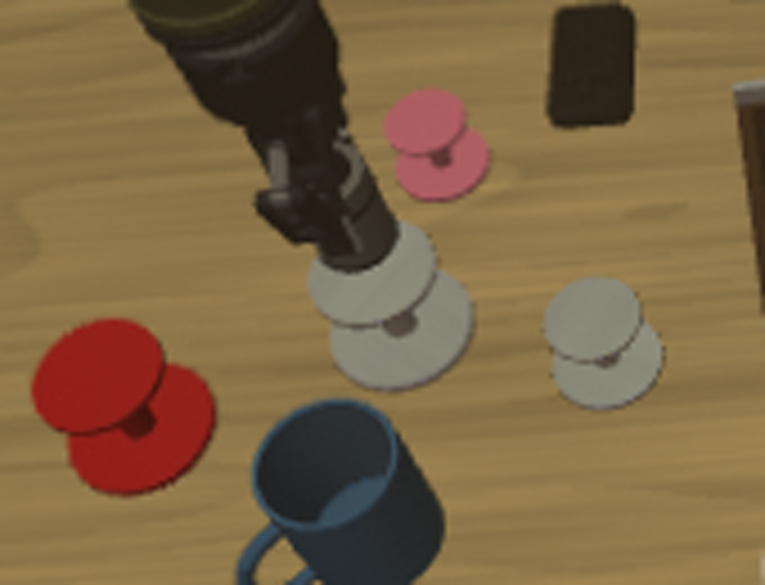

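View pics/side8.png

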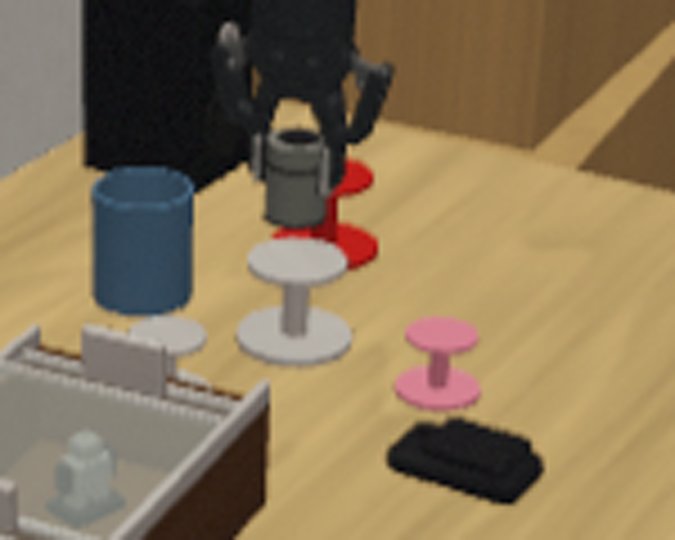

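```bash
python3 -m handwheel '[{"delta_pos":[-0.001,0,0.01],"turn":0},{"delta_pos":[-0.001,0,0.02],"turn":0},{"delta_pos":[-0.001,0,0.027],"turn":0},{"delta_pos":[-0.001,0,0.03],"turn":0},{"delta_pos":[-0.001,0,0.032],"turn":0},{"delta_pos":[-0.001,0,0.033],"turn":0},{"delta_pos":[-0.001,0,0.033],"turn":0}]'
```

```text
time_s: 12.25
tcp_pos: [0.5786, -0.3203, 0.1044]
tool_rot: [3.141, -0.008, 1.672]
wrist_force: [-0.3, 0.4, -0.6]
grip_width: 0.0455
```

```bash
python3 - <<'E'
from h import *
from cell import get_image,state
print(state()["tcp_pos"],state()["wrist_force"])
for n,(r0,r1,c0,c1) in [("side",(120,240,270,420))]:
    g=get_image(n);pickle.dump(g,open(n+"9.pkl","wb"))
    cv2.imwrite(f"pics/{n}9.png",cv2.resize(g["frame"][r0:r1,c0:c1,::-1],None,fx=4.5,fy=4.5,interpolation=cv2.INTER_CUBIC))
E
```

```text
[ 0.57858956 -0.32031161  0.104429  ] [-0.34049903  0.3956062  -0.558158  ]
```

View pics/side9.png

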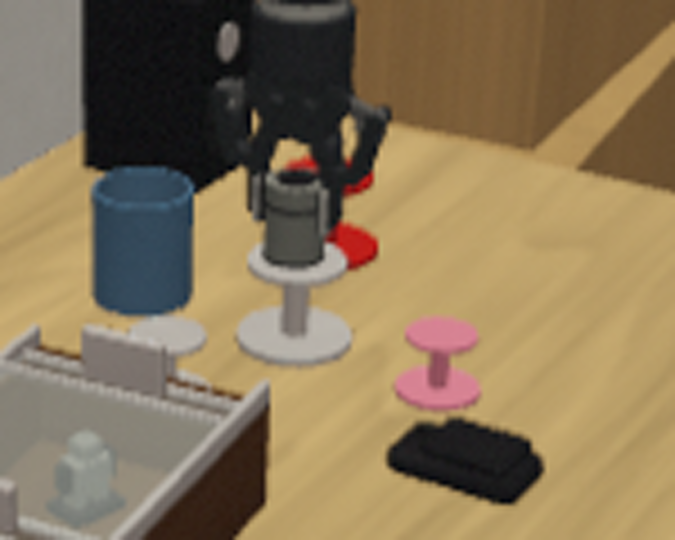

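Nearly down; lower in 0.5–1 mm steps watching the force.

```bash
python3 -m handwheel '[{"delta_pos":[0,0,0.001],"turn":0},{"delta_pos":[0,0,0.0015],"turn":0},{"delta_pos":[0,0,0.002],"turn":0},{"delta_pos":[0,0,0.002],"turn":0},{"delta_pos":[0,0,0.002],"turn":0}]'
```

```text
time_s: 12.8
tcp_pos: [0.5787, -0.3203, 0.1026]
tool_rot: [3.141, -0.008, 1.672]
wrist_force: [0.3, 0.4, -1.9]
grip_width: 0.045
```

```bash
python3 -m handwheel '[{"delta_pos":[0,0,0.0007],"turn":0},{"delta_pos":[0,0,0.0014],"turn":0},{"delta_pos":[0,0,0.0014],"turn":0},{"delta_pos":[0,0,0.0014],"turn":0}]'
```

```text
time_s: 13.2
tcp_pos: [0.5788, -0.3204, 0.102]
tool_rot: [3.141, -0.007, 1.672]
wrist_force: [-1.1, 0.5, 5.6]
grip_width: 0.0449
```

```bash
python3 -m handwheel '[{"delta_pos":[0,0,0],"turn":0},{"delta_pos":[0,0,0],"turn":0},{"delta_pos":[0,0,0],"turn":0},{"delta_pos":[0,0,0],"turn":0},{"delta_pos":[0,0,0],"turn":0},{"delta_pos":[0,0,0],"turn":0}]' 0
python3 -m handwheel '[{"delta_pos":[0,0,-0.015],"turn":0},{"delta_pos":[0,0,-0.04],"turn":0},{"delta_pos":[0,0,-0.075],"turn":0},{"delta_pos":[0,0,-0.11],"turn":0},{"delta_pos":[0,0,-0.12],"turn":0},{"delta_pos":[0,0,-0.12],"turn":0}]'
python3 - <<'E'
from h import *
from cell import get_image,state
print(state()["tcp_pos"],state()["wrist_force"])
for n,(r0,r1,c0,c1) in [("side",(120,240,270,420)),("scene",(160,290,60,230))]:
    g=get_image(n);pickle.dump(g,open(n+"10.pkl","wb"))
    cv2.imwrite(f"pics/{n}10.png",cv2.resize(g["frame"][r0:r1,c0:c1,::-1],None,fx=4.5,fy=4.5,interpolation=cv2.INTER_CUBIC))
E
```

```text
time_s: 13.8
tcp_pos: [0.5788, -0.3204, 0.1019]
tool_rot: [3.141, -0.007, 1.672]
wrist_force: [-0.3, -0.0, -1.1]
grip_width: 0.0854
time_s: 14.4
tcp_pos: [0.5798, -0.3214, 0.2248]
tool_rot: [3.137, -0.005, 1.672]
wrist_force: [0.8, 0.5, 0.3]
grip_width: 0.0858
[ 0.57975529 -0.32137597  0.22482909] [0.78081256 0.4803673  0.33644695]
```

View pics/side10.png

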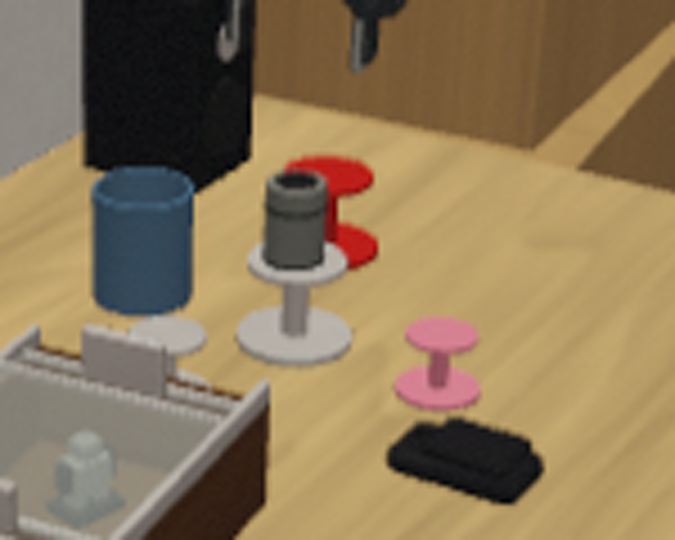

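View pics/scene10.png

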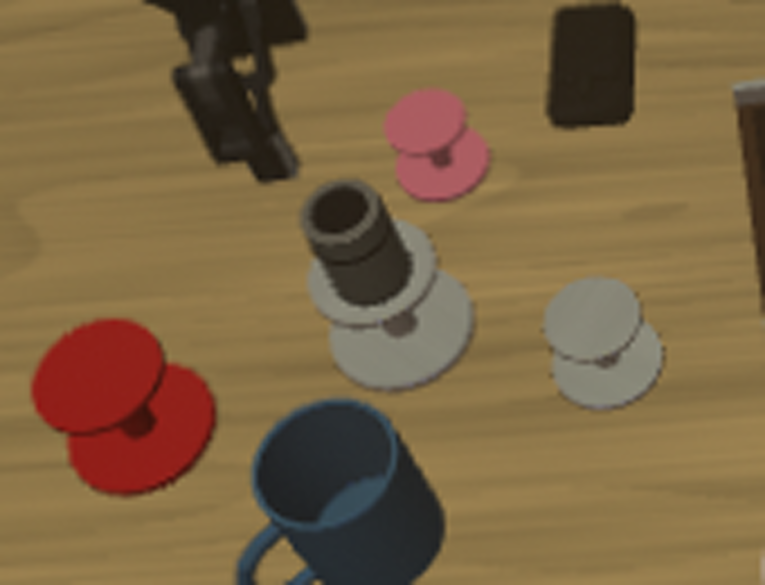

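```bash
python3 -m handwheel '[{"delta_pos":[0.03,0.001,0],"turn":0},{"delta_pos":[0.07,0.002,0],"turn":0},{"delta_pos":[0.115,0.003,0],"turn":0},{"delta_pos":[0.16,0.004,0],"turn":0},{"delta_pos":[0.205,0.005,0],"turn":0},{"delta_pos":[0.25,0.006,0],"turn":0},{"delta_pos":[0.295,0.007,0],"turn":0},{"delta_pos":[0.335,0.008,0],"turn":0},{"delta_pos":[0.37,0.009,0],"turn":0},{"delta_pos":[0.395,0.009,0],"turn":0}]' 255 40
python3 -m handwheel '[{"delta_pos":[0.01,0,0],"turn":0},{"delta_pos":[0.01,0,0],"turn":0},{"delta_pos":[0.01,0,0],"turn":0}]'
python3 - <<'E'
from h import *
from cell import get_image,state
s=state();c=np.array([.5456,.1032]);d=s["tcp_pos"][:2]-c;yw=.094
print(s["tcp_pos"],s["tool_rot"],"case",d@[np.cos(yw),np.sin(yw)],d@[-np.sin(yw),np.cos(yw)],s["wrist_force"])
g=get_image("wrist");pickle.dump(g,open("w11.pkl","wb"));cv2.imwrite("pics/w11.png",g["frame"][:,:,::-1])
E
```

```text
time_s: 15.5
tcp_pos: [0.5461, 0.0753, 0.2231]
tool_rot: [-3.139, -0.008, 1.674]
wrist_force: [0.1, 0.2, 0.7]
grip_width: 0.0
time_s: 15.8
tcp_pos: [0.545, 0.0835, 0.2224]
tool_rot: [-3.137, -0.007, 1.673]
wrist_force: [0.1, 0.5, -0.3]
grip_width: 0.0002
[0.54496901 0.08353765 0.22236379] [-3.13741559 -0.00739316  1.67328132] case -0.002473744294269169 -0.019516324388632465 [ 0.068562    0.48849251 -0.30105924]
```

View pics/w11.png

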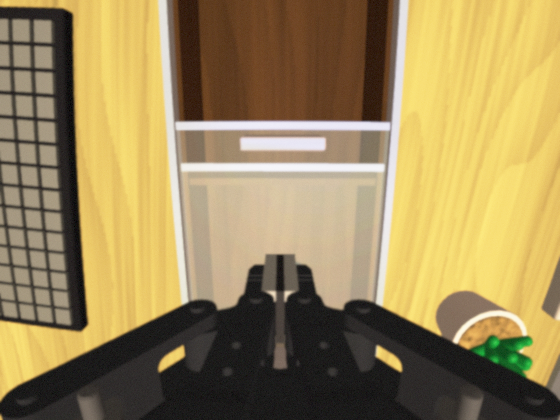

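```bash
python3 -m handwheel '[{"delta_pos":[0,0.002,0.03],"turn":0},{"delta_pos":[0,0.002,0.07],"turn":0},{"delta_pos":[0,0.002,0.095],"turn":0},{"delta_pos":[0,0.002,0.106],"turn":0},{"delta_pos":[0,0.002,0.112],"turn":0},{"delta_pos":[0,0.002,0.112],"turn":0}]'
```

```text
time_s: 16.45
tcp_pos: [0.547, 0.0835, 0.1106]
tool_rot: [-3.138, -0.007, 1.671]
wrist_force: [0.3, 0.6, 1.0]
grip_width: -0.0001
```

```bash
python3 -m handwheel '[{"delta_pos":[0.015,0,0],"turn":0},{"delta_pos":[0.03,0,0],"turn":0},{"delta_pos":[0.042,0,0],"turn":0},{"delta_pos":[0.056,0,0],"turn":0},{"delta_pos":[0.072,0,0],"turn":0},{"delta_pos":[0.088,0,0],"turn":0},{"delta_pos":[0.104,0,0],"turn":0},{"delta_pos":[0.12,0,0],"turn":0},{"delta_pos":[0.135,0,0],"turn":0},{"delta_pos":[0.145,0,0],"turn":0}]'
python3 - <<'E'
from h import *
from cell import state
s=state();c=np.array([.5456,.1032]);d=s["tcp_pos"][:2]-c;yw=.094
print(s["tcp_pos"],"case",d@[np.cos(yw),np.sin(yw)],d@[-np.sin(yw),np.cos(yw)],s["wrist_force"])
E
```

```text
time_s: 17.45
tcp_pos: [0.5321, 0.2297, 0.1118]
tool_rot: [-3.138, -0.008, 1.673]
wrist_force: [1.8, -1.4, 0.6]
grip_width: 0.0003
[0.53207405 0.22969825 0.11177084] case -0.0015929057037400354 0.12720935852344664 [ 1.82136311 -1.43255419  0.57555736]
```

```bash
python3 -m handwheel '[{"delta_pos":[0.01,0,0],"turn":0},{"delta_pos":[0.018,0,0],"turn":0},{"delta_pos":[0.024,0,0],"turn":0},{"delta_pos":[0.028,0,0],"turn":0},{"delta_pos":[0.031,0,0],"turn":0},{"delta_pos":[0.033,0,0],"turn":0},{"delta_pos":[0.034,0,0],"turn":0},{"delta_pos":[0.034,0,0],"turn":0}]'
python3 -m handwheel '[{"delta_pos":[0.001,0,0],"turn":0},{"delta_pos":[0.002,0,0],"turn":0},{"delta_pos":[0.003,0,0],"turn":0},{"delta_pos":[0.003,0,0],"turn":0}]'
python3 - <<'E'
from h import *
from cell import state
s=state();c=np.array([.5456,.1032]);d=s["tcp_pos"][:2]-c;yw=.094
print(s["tcp_pos"],"case",d@[np.cos(yw),np.sin(yw)],d@[-np.sin(yw),np.cos(yw)],s["wrist_force"])
E
```

```text
time_s: 18.25
tcp_pos: [0.5287, 0.2603, 0.1119]
tool_rot: [-3.137, -0.003, 1.67]
wrist_force: [-0.0, -8.3, 3.6]
grip_width: -0.0002
time_s: 18.65
tcp_pos: [0.5287, 0.2603, 0.1119]
tool_rot: [-3.136, 0.002, 1.668]
wrist_force: [-0.3, -8.3, 5.6]
grip_width: 0.0006
[0.52869836 0.26026427 0.11186794] case -0.0020847129519956176 0.15795728593806324 [-0.31491494 -8.33751386  5.59310189]
```

```bash
python3 -m handwheel '[{"delta_pos":[0.004,0,0],"turn":0},{"delta_pos":[0.005,0,0],"turn":0},{"delta_pos":[0.005,0,0],"turn":0}]'
python3 -m handwheel '[{"delta_pos":[-0.01,0,0],"turn":0},{"delta_pos":[-0.02,0,0],"turn":0},{"delta_pos":[-0.025,0,-0.03],"turn":0},{"delta_pos":[-0.05,0,-0.07],"turn":0},{"delta_pos":[-0.09,0,-0.11],"turn":0},{"delta_pos":[-0.125,0,-0.13],"turn":0},{"delta_pos":[-0.13,0,-0.13],"turn":0},{"delta_pos":[-0.13,0,-0.13],"turn":0}]'
python3 - <<'E'
from h import *
from cell import get_image
for n in ("wrist","scene","side"):
    g=get_image(n);pickle.dump(g,open(n+"12.pkl","wb"));cv2.imwrite(f"pics/{n}12.png",g["frame"][:,:,::-1])
E
```

```text
time_s: 18.95
tcp_pos: [0.5287, 0.2603, 0.1119]
tool_rot: [-3.134, 0.009, 1.665]
wrist_force: [-1.2, -14.6, 9.1]
grip_width: -0.0
time_s: 19.75
tcp_pos: [0.5423, 0.1307, 0.2434]
tool_rot: [-3.136, 0.009, 1.662]
wrist_force: [0.1, 1.0, -0.3]
grip_width: 0.0002
```

View pics/wrist12.png

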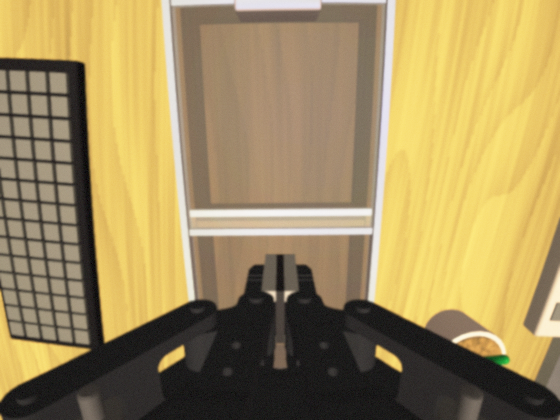

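View pics/side12.png

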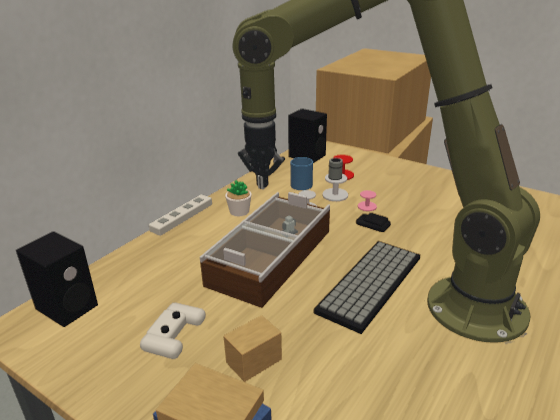

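```bash
python3 - <<'E'
from h import *
c=np.array([.5456,.1032]);yw=.094
for f,pts in (("w1.pkl",None),("wrist12.pkl",None)):
    g=pickle.load(open(f,"rb")); col=g["frame"][205:250,215:345].mean(axis=(1,2))
    # strip centroids
    import scipy.signal as ss
    pk,_=ss.find_peaks(col,prominence=8); rows=[]
    for p in pk:
        i=np.arange(max(p-4,0),min(p+5,len(col))); w=np.clip(col[i]-col[i].min(),0,None); rows.append(205+(i*w).sum()/w.sum())
    print(f,rows)
    for r,z in zip(rows,(.086,.093)):
        p=unproj(g,(280,r),z)[:2]-c; print(z,(p@[-np.sin(yw),np.cos(yw)]).round(4))
a=cv2.imread("pics/scene12.png")
cv2.imwrite("pics/sc12c.png",cv2.resize(a[130:300,80:400],None,fx=2.4,fy=2.4,interpolation=cv2.INTER_CUBIC))
E
```

```text
w1.pkl [np.float64(217.52113231740395), np.float64(238.6500729329089)]
0.086 0.0144
0.093 -0.0033
wrist12.pkl [np.float64(212.54346611737597), np.float64(223.36392478751893), np.float64(231.30976301683333)]
0.086 0.0133
0.093 0.0052
```

View pics/sc12c.png

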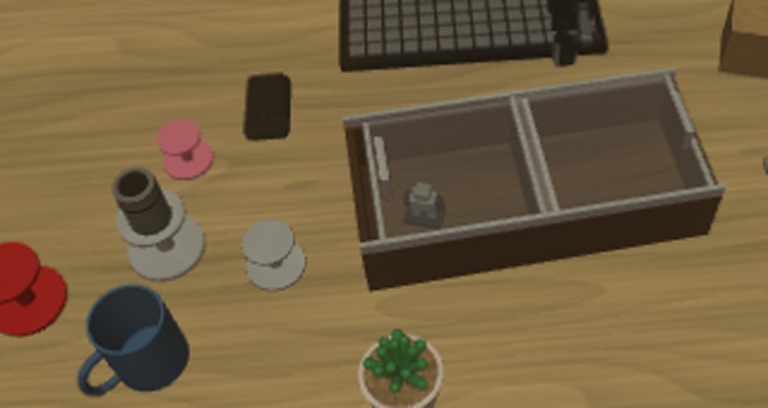

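```bash
python3 -c "
from cell import hand_in
print(hand_in())"
```

```text
the job is handed in; nothing more can be done
None
```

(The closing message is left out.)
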